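# Lay the bin-liner carton down against the rail

### The arm

A 6-joint arm with a two-finger parallel gripper is mounted at the origin on the work surface. World frame = base frame: x ahead of the robot, y to its left, z up, the work surface at z = 0. Lengths are in m, angles in rad, forces in N, time in s.
With the tool pointing down it reaches from about 0.3 to 0.875 m from the base axis. Payload 6.4 kg.
Tool frame: the origin (TCP) lies midway between the tips of the shut fingers; the grasp point (between the pads) lies ctrl.grip_depth behind it (ctrl.grip_depth is the distance from the TCP to the grasp point, in m); x points along the fingers, y is the direction in which the jaws open and shut, and the axes are right-handed (so a half turn about x gives the same grasp; the last joint's range is limited). The gripper opens to 85 mm and grips with 20 to 120 N. Pads are 22 mm wide; open, the fingers measure 114 mm over their backs; the gripper's body (76 mm by 85 mm) begins 54 mm behind the grasp point. The pads swing forward as they close: fully open they stand 13 mm farther back than shut.
Start: joints at [0.904, 0.181, 1.607, -0, 1.354, -0.206], TCP at [0.256, 0.515, 0.204] pointing down, gripper open.
Joint ranges: [-2.99, 2.99], [-0.89, 2.07], [0.3, 2.58], [-1.14, 4.28], [0, 2.63], [-3.12, 3.12]. Speed limits (rad/s): [2.57, 2.57, 3.01, 3.14, 3.14, 3.14].

### API

Orientations are given as a unit quaternion [w, x, y, z].
In Python, from bench import ctrl gives the robot as it stands.
- The arm moves only by the tool carry_out, never from a script. Its argument "motion" is one flat list of numbers, 7 for each row, row after row: the turn, a rotation vector about the tool's x, y, z in degrees, then the shift along the tool's x, y, z in m, then the gripper's target within -1 to 1 (shut at 1, half-way at 0, fully open at -1). A call has 1 to 10 rows; each row shifts and turns the pose as measured when the row begins, along the tool's axes as they then stand; what a row does not reach is not made up. A row lasts 1/10 s, in which the tool goes at most 50 mm and 8.59 degrees, less where a joint would pass 70% of its speed; a pose out of reach is approached as far as the arm can. A call with a gripper value outside its range is refused whole. The fingers move at their own pace and stop on an object; the grip force is fixed at half the most. Time passes only in rows, so rows that do not move let the fingers close. It gives the time, the measured TCP pose, the force and the opening at its end, in the units of the state.
- ctrl.get_obs(): the state, without advancing time (a new reading comes with each control period).
- ctrl.camera(name): name is "scene" or "top" or "wrist"; returns the picture (480x640x3 uint8, blue, green, red); there is no depth.
- ctrl.camera_params(name): a dict with "mtx" (3x3 intrinsics, pixels), "k1" (the pictures are not rectified: a ray, as slopes to the right and down, at radius r is drawn at 1 + k1 r^2 times it, then the intrinsics apply), "pose" (4x4, takes a point from camera to world coordinates); the wrist camera has in their place "hand_eye" (4x4, takes a point from camera to tool coordinates, whose origin is the TCP and whose axes are the tool frame's). Camera axes: x right, y down, z forward; pixel columns grow to the right and rows downward; lengths in m; the calibration is good to about 2 mm. A picture is of the moment at which its call begins: read the wrist's pose just before it. camera_params takes no time and is no camera call.
- ctrl.hand_in(): hands the job in, once; it reports no verdict.
Trained networks look in the newest picture that a camera, given by its name, has taken for a name from the list of things; names that differ only in an ending like _2 or _b are one class to them, and where a whole thing is asked for, a point or a joint stands for the part that bears it (a point fixed in the world has none). Each returns a list of dicts, best first, with "conf" (0 to 1); they miss things now and then, are a little off and sometimes report something else, mostly with a low value. They report only what shows in the picture. A call takes as long as a camera call.
- ctrl.boxes_of(camera, thing): "point" ([x, y, z] in m, in the coordinates of the camera as it stood for that picture, good to about 4 mm: the middle of the surface that is visible of it).
- ctrl.trace(camera, thing): "pixels" (480x640 bool, what is visible of it).
- ctrl.landmark_of(camera, thing): "point" ([x, y, z] in m, in the coordinates of the camera as it stood for that picture, good to about 4 mm: a listed point, or the origin of a listed thing).
The state is a dict: "time_s": time; "q": joint angles; "dq": joint speeds; "joint_efforts": joint torques, N m; "eef_pos": TCP position; "eef_rot": TCP orientation; "wrist_force": force on the tool from outside, world axes, zero at the start; "torque": the same for the moment, N m; "opening": opening from 0.0 (shut) to 1.0 (fully open).
Only numpy, scipy, OpenCV 4.12 (cv2) and the standard library are available. Lean on these libraries where they do the work, as an engineer would, in place of code of your own. Each camera call takes 0.05 s, during which the arm holds its last target. There are 200 camera calls.

### The job

Push the standing blue bin-liner carton over backwards, away from the robot, so that it lies flat on the counter with its orange tear-open panel facing up; then push it along the counter until its top end is flat against the wooden rail. Only push it with the fingers, never lift or carry it, and leave everything else where it stands.

Things in the scene. Friction and masses are not known exactly. Their poses are not given: they have to be found in the camera images.
- bag_carton: Blue closed box 60 mm deep (its x), 110 wide (y), 160 high (z), 0.17 to 0.34 kg, standing. Its front (-x face) has a white panel low and an orange one high and looks at the robot within 0.35 rad. Origin: centre of the underside; x out of the plain back, z out of the top end. Pushed high on the front it tips about its back lower edge, falling past 21 degrees. Lying as wanted, x points down, z to the rail.
- carton_heel (a point): Middle of the lower edge of the blue carton's plain back (30 mm along x from the body origin), the edge it tips over; it stays down at the counter throughout.
- carton_top (a point): Centre of the blue carton's top end, 160 mm along z from the body origin.
- rail_front (a point): Low wooden rail fixed to the counter on the far side, 700 mm long (its y), 22 mm thick, 32 mm high, turned up to 0.1 rad. This point is the middle of its near face, at half height (16 mm up); x points away from the robot, into the rail, and y along it. The near face is the plane x = 0 here.
- tablet_carton: Green carton with a yellow panel, 60 x 100 x 145 mm high, standing beside the blue one, to its left or right (about 260 to 460 mm between their middles). Not to be moved. Origin: centre of its underside.
- spray_bottle: Clear spray bottle with a yellow head, 245 mm high, 76 mm across, at the left. Not to be moved. Origin: centre of its underside.
- bleach_bottle: Green bottle with white cap and red label, 225 mm high, 74 mm across, at the left. Not to be moved. Origin: centre of its underside.
- detergent_jug: Dark green jug with white cap and a side handle, 190 mm high, 70 x 145 mm, at the right. Not to be moved. Origin: underside, centre of the main block.
- wipes_canister: White and blue round canister with a blue lid, 173 mm high, 88 mm across, at the right. Not to be moved. Origin: centre of its underside.
- sponge: Yellow and green scouring sponge block, 65 x 100 x 30 mm high, lying between the two cartons' places, a little nearer the robot. Not to be moved. Origin: centre of its underside.
- cleanser_can: Red can with metal ends, 114 mm high, 72 mm across, near the robot at the right. Not to be moved. Origin: centre of its underside.

How it is judged:
By the outcome, as a careful person would: the job done as asked, in the order asked, and still so for the second after the job is handed in, with the robot touching nothing.
It also fails if it takes over 54 s, if anything falls off the work surface, if the arm or the gripper's body presses on something with over 40 N, if the wrist force passes 120 N, or if a joint passes its speed limit or range.

## Working session

There is one attempt and no reset: what is moved stays moved. The work goes in short steps, Python scripts to look and compute and a tool call to move; the robot and the scene stay as the last step left them, time stands still between calls to the robot, and variables do not carry over. Pictures are saved under pics/ and viewed, about 8 in all and at most 12, crops included, and the job is handed in when it is done.

Besides the shell and the picture viewer there is one more tool, called after "Request:" as name(argument=value, ...), one argument or row to a line, values as JSON. carry_out: Moves the arm, as the interface text tells. Its arguments: {"type":"object","properties":{"motion":{"type":"array"}},"required":["motion"]}

```bash
mkdir -p pics; cat > h.py <<'E'
from bench import ctrl
import numpy as np, cv2
from scipy.spatial.transform import Rotation as R
def pose(cam,obs=None):
    p=ctrl.camera_params(cam)
    if cam!='wrist': return np.array(p['pose'])
    o=obs; T=np.eye(4); T[:3,:3]=R.from_quat(np.roll(o['eef_rot'],-1)).as_matrix(); T[:3,3]=o['eef_pos']
    return T@np.array(p['hand_eye'])
def w(T,p): return (T@np.append(p,1))[:3]
E
python3 - <<'E'
from h import *
o=ctrl.get_obs();print({k:np.round(v,3) for k,v in o.items()}, ctrl.grip_depth)
for c in ['scene','top']:
    im=ctrl.camera(c);cv2.imwrite(f'pics/{c}0.png',im);T=pose(c)
    print(c,np.round(T,3).tolist())
    for t in ['bag_carton','carton_heel','carton_top','rail_front','tablet_carton','sponge','cleanser_can','wipes_canister','detergent_jug','spray_bottle','bleach_bottle']:
        print(t,[(np.round(w(T,d['point']),3).tolist(),round(d['conf'],2)) for d in ctrl.landmark_of(c,t)[:2]])
print(ctrl.get_obs()['time_s'])
E
```

```text
{'time_s': np.float64(0.0), 'q': array([ 0.904,  0.182,  1.608,  0.   ,  1.354, -0.206]), 'dq': array([-0.002, -0.001,  0.   , -0.003, -0.001,  0.001]), 'joint_efforts': array([ 0.0000e+00, -4.4487e+01, -3.5135e+01, -0.0000e+00,  9.0000e-03,
        0.0000e+00]), 'eef_pos': array([0.255, 0.515, 0.203]), 'eef_rot': array([ 0.688,  0.161,  0.689, -0.162]), 'wrist_force': array([ 0.591, -0.125, -0.347]), 'torque': array([-0.025,  0.024, -0.016]), 'opening': np.float64(0.998)} 0.0187
scene [[0.081, 0.814, -0.575, 1.291], [0.997, -0.067, 0.047, -0.067], [-0.0, -0.577, -0.817, 1.218], [0.0, 0.0, 0.0, 1.0]]
bag_carton [([0.501, -0.215, -0.004], 0.9)]
carton_heel [([0.533, -0.21, -0.001], 0.8), ([0.73, -0.009, 0.021], 0.38)]
carton_top []
rail_front [([0.729, -0.01, 0.017], 0.93), ([0.493, 0.217, 0.002], 0.59)]
tablet_carton [([0.492, 0.216, 0.001], 0.67)]
sponge [([0.403, 0.019, -0.003], 0.75), ([0.503, -0.218, -0.001], 0.7)]
cleanser_can [([0.308, -0.373, 0.002], 0.97), ([0.732, -0.009, 0.02], 0.22)]
wipes_canister [([0.618, -0.428, 0.001], 0.86)]
detergent_jug [([0.453, -0.45, 0.002], 0.8), ([0.495, 0.216, -0.0], 0.55)]
spray_bottle [([0.482, 0.443, -0.0], 0.65)]
bleach_bottle [([0.619, 0.463, 0.0], 0.62)]
top [[-0.024, -0.991, 0.134, 0.32], [-1.0, 0.024, 0.003, 0.011], [-0.006, -0.133, -0.991, 1.602], [0.0, 0.0, 0.0, 1.0]]
bag_carton [([0.505, -0.216, 0.001], 0.84)]
carton_heel []
carton_top [([0.51, -0.216, 0.16], 0.82)]
rail_front [([0.733, -0.01, 0.014], 0.83)]
tablet_carton [([0.496, 0.217, -0.001], 0.85)]
sponge [([0.403, 0.02, -0.002], 0.73), ([0.314, -0.372, -0.004], 0.69)]
cleanser_can [([0.317, -0.375, -0.003], 0.56)]
wipes_canister [([0.484, 0.445, 0.002], 0.38)]
detergent_jug [([0.459, -0.453, 0.003], 0.76), ([0.483, 0.445, 0.003], 0.28)]
spray_bottle [([0.482, 0.448, 0.004], 0.62)]
bleach_bottle [([0.622, 0.456, -0.003], 0.92)]
1.2
```

```bash
python3 - <<'E'
from h import *
a=cv2.imread('pics/top0.png');cv2.imwrite('pics/topv.png',cv2.resize(a[100:420,120:600],(800,533),interpolation=cv2.INTER_CUBIC))
# trace rail + carton in top: back-project
p=ctrl.camera_params('top');K=np.array(p['mtx']);T=pose('top');k1=p['k1'];print(K.tolist(),k1)
def bp(uv,z,p=p,T=T):
    K=np.array(p['mtx'])
    n=cv2.undistortPoints(np.float64(uv).reshape(-1,1,2),K,np.array([p['k1'],0,0,0,0.])).reshape(-1,2)
    d=np.c_[n,np.ones(len(n))]@T[:3,:3].T
    return T[:3,3]+d*((z-T[2,3])/d[:,2])[:,None]
for t in ['bag_carton','rail_front','tablet_carton']:
    ds=ctrl.trace('top',t)
    for d in ds[:1]:
        m=d['pixels'].astype(np.uint8);v,u=np.nonzero(m)
        print(t,d['conf'],m.sum(),u.min(),u.max(),v.min(),v.max())
        c,_=cv2.findContours(m,cv2.RETR_EXTERNAL,cv2.CHAIN_APPROX_NONE);c=max(c,key=len).reshape(-1,2)
        z={'bag_carton':.16,'rail_front':.032,'tablet_carton':.145}[t]
        P=bp(c,z); r=cv2.minAreaRect(np.float32(P[:,:2]));print(r, np.round(cv2.boxPoints(r),3).tolist())
E
```

```text
[[601.0943823804969, 0.0, 313.74686379891017], [0.0, 601.0943823804969, 236.28409058446965], [0.0, 0.0, 1.0]] -0.10520900807895951
bag_carton 0.64 1473 378 433 222 259
((0.49839064478874207, -0.20695462822914124), (0.07178086042404175, 0.13232874870300293), 11.18906021118164) [[0.44999998807907104, -0.14900000393390656], [0.47600001096725464, -0.27900001406669617], [0.5460000038146973, -0.26499998569488525], [0.5210000276565552, -0.13500000536441803]]
rail_front 0.83 2600 192 449 148 171
((0.7382137775421143, -0.00824776291847229), (0.03196214511990547, 0.6958361864089966), 1.7736605405807495) [[0.7110000252723694, 0.33899998664855957], [0.7329999804496765, -0.35600000619888306], [0.7649999856948853, -0.35600000619888306], [0.7429999709129333, 0.3400000035762787]]
tablet_carton 0.95 1270 212 257 235 264
((0.48895734548568726, 0.21018990874290466), (0.11137057095766068, 0.07145419716835022), 88.68794250488281) [[0.4519999921321869, 0.1550000011920929], [0.5230000019073486, 0.15399999916553497], [0.5260000228881836, 0.26499998569488525], [0.45500001311302185, 0.2669999897480011]]
```

View pics/topv.png

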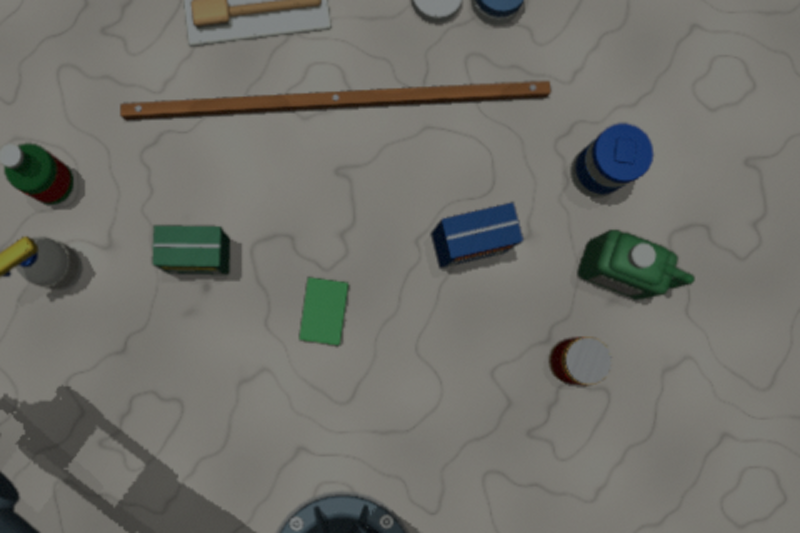

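View pics/scene0.png

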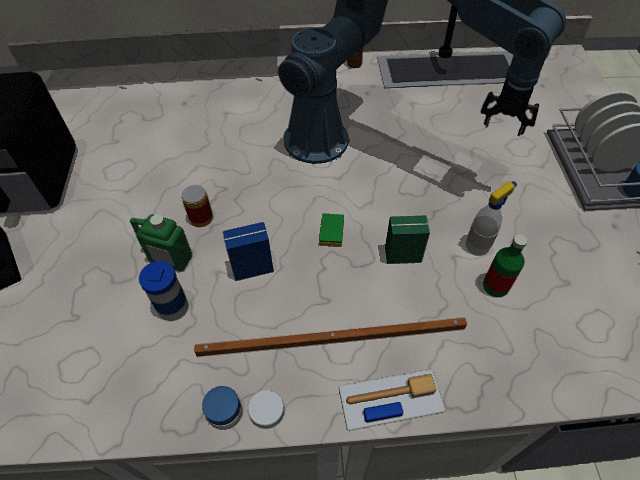

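The top view shows the blue carton (crop ~478,235) yawed about +0.19 rad, and the rail's yaw is about +0.03. The sponge (323,312) is clear of the push lane. In the scene view the carton (248,250) faces the robot and the lane to the rail is free.

```bash
cat >> h.py <<'E'
def plan(xyz,yaw,flip=None):
    "tool-down target whose jaw axis is across yaw; prints total turn (deg) and shift in the present tool axes"
    o=ctrl.get_obs(); A=R.from_quat(np.roll(o['eef_rot'],-1)).as_matrix()
    best=None
    for s in (1,-1):
        y=s*np.array([-np.sin(yaw),np.cos(yaw),0]); x=np.array([0,0,-1.]); B=np.c_[x,y,np.cross(x,y)]
        rv=R.from_matrix(A.T@B).as_rotvec(degrees=True)
        if best is None or np.linalg.norm(rv)<np.linalg.norm(best[0]): best=(rv,B)
    d=np.array(xyz)-o['eef_pos']
    print('t',o['time_s'],'pos',np.round(o['eef_pos'],4),'F',np.round(o['wrist_force'],1),'q',np.round(o['q'],2))
    print('tool axes(cols)\n',np.round(A,3))
    print('turn',np.round(best[0],1),'shift now',np.round(A.T@d,4),'shift in target axes',np.round(best[1].T@d,4),'world',np.round(d,4))
E
python3 -c "
from h import *
plan([0.435,-0.229,0.145],0.195)"
```

```text
t 1.35 pos [0.2557 0.5151 0.2044] F [ 0.3  0.2 -0.1] q [ 0.9   0.18  1.61 -0.    1.35 -0.21]
tool axes(cols)
 [[-0.     0.445  0.896]
 [-0.     0.896 -0.445]
 [-1.    -0.     0.   ]]
turn [-37.6  -0.    0. ] shift now [ 0.0594 -0.5867  0.4915] shift in target axes [ 0.0594 -0.7647  0.0318] world [ 0.1793 -0.7441 -0.0594]
```

Request:
carry_out(
  motion=[-7.5,0,0,0,0,0,0,-7.5,0,0,0,0,0,0,-7.5,0,0,0,0,0,0,-7.5,0,0,0,0,0,0,-7.5,0,0,0,0,0,0,0,0,0,0,-0.048,0.002,0,0,0,0,0,-0.048,0.002,0,0,0,0,0,-0.048,0.002,0,0,0,0,0,-0.048,0.002,0,0,0,0,0,-0.048,0.002,0],
)

```text
time_s: 2.35
eef_pos: [0.3184, 0.2809, 0.2032]
eef_rot: [0.703, -0.081, 0.702, 0.082]
wrist_force: [1.4, 0.4, -0.1]
opening: 0.5
```

Request:
carry_out(
  motion=[0,0,0,0,-0.048,0.002,0,0,0,0,0,-0.048,0.002,0,0,0,0,0,-0.048,0.002,0,0,0,0,0,-0.048,0.002,0,0,0,0,0,-0.048,0.002,0,0,0,0,0,-0.048,0.002,0,0,0,0,0,-0.048,0.002,0,0,0,0,0,-0.048,0.002,0],
)

```text
time_s: 3.15
eef_pos: [0.4246, -0.1041, 0.2066]
eef_rot: [0.707, -0.083, 0.698, 0.082]
wrist_force: [0.5, 0.2, 1.2]
opening: 0.502
```

```bash
python3 -c "
from h import *
plan([0.435,-0.229,0.145],0.195)
for c in ['scene']:
    ctrl.camera(c);T=pose(c)
    for t in ['bag_carton','carton_heel','carton_top']: print(t,[(np.round(w(T,d['point']),3).tolist(),round(d['conf'],2)) for d in ctrl.landmark_of(c,t)[:1]])
"
```

```text
t 3.15 pos [ 0.4246 -0.1041  0.2066] F [0.5 0.2 1.2] q [-0.52 -0.15  1.94  0.01  1.34 -2.32]
tool axes(cols)
 [[ 0.012 -0.231  0.973]
 [ 0.     0.973  0.231]
 [-1.    -0.003  0.012]]
turn [2.2 0.7 0.1] shift now [ 0.0618 -0.1237 -0.0195] shift in target axes [ 0.0616 -0.1245 -0.014 ] world [ 0.0104 -0.1249 -0.0616]
bag_carton [([0.503, -0.216, -0.002], 0.88)]
carton_heel [([0.531, -0.209, -0.0], 0.56)]
carton_top [([0.504, -0.216, 0.161], 0.65)]
```

Request:
carry_out(
  motion=[2.2,0.7,0,0,-0.042,-0.005,0,0,0,0,0,-0.042,-0.005,0,0,0,0,0,-0.041,-0.004,0,0,0,0,0.03,0,0,0,0,0,0,0.03,0,0,0,0,0,0,0,0,0,0],
)

```text
time_s: 3.95
eef_pos: [0.4382, -0.2244, 0.1459]
eef_rot: [0.704, -0.072, 0.703, 0.071]
wrist_force: [-1.2, 0.7, -0.3]
opening: 0.5
```

```bash
python3 -c "
from h import *
plan([0.435,-0.229,0.145],0.195)
cv2.imwrite('pics/s1.png',ctrl.camera('scene')[150:350,130:397])
"
```

```text
t 3.95 pos [ 0.4382 -0.2244  0.1459] F [-1.2  0.7 -0.3] q [-0.71  0.06  1.87 -0.    1.21 -2.49]
tool axes(cols)
 [[ 0.001 -0.202  0.979]
 [-0.001  0.979  0.202]
 [-1.    -0.002  0.001]]
turn [0.5 0.1 0.1] shift now [ 0.0009 -0.0038 -0.004 ] shift in target axes [ 0.0009 -0.0039 -0.004 ] world [-0.0032 -0.0046 -0.0009]
```

View pics/s1.png

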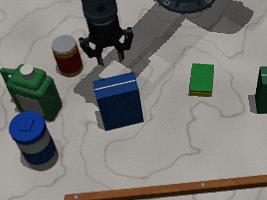

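Request:
carry_out(
  motion=[0,0,0,0,-0.004,0.01,0,0,0,0,0,0,0.01,0,0,0,0,0,0,0.008,0,0,0,0,0,0,0.008,0,0,0,0,0,0,0.008,0,0,0,0,0,0,0.008,0],
)

```text
time_s: 4.6
eef_pos: [0.499, -0.2166, 0.1551]
eef_rot: [0.707, -0.077, 0.699, 0.07]
wrist_force: [-0.5, -1.4, -0.2]
opening: 0.501
```

```bash
python3 -c "
from h import *
plan([0.435,-0.229,0.145],0.195)
cv2.imwrite('pics/s2.png',ctrl.camera('scene')[150:350,130:397]);T=pose('scene')
for t in ['bag_carton','carton_heel','carton_top']: print(t,[(np.round(w(T,d['point']),3).tolist(),round(d['conf'],2)) for d in ctrl.landmark_of('scene',t)[:1]])
"
```

```text
t 4.6 pos [ 0.499  -0.2166  0.1551] F [-0.5 -1.4 -0.2] q [-0.63  0.15  1.75 -0.    1.23 -2.41]
tool axes(cols)
 [[ 0.012 -0.207  0.978]
 [-0.009  0.978  0.207]
 [-1.    -0.011  0.01 ]]
turn [0.8 0.6 0.6] shift now [ 0.0095  0.0012 -0.0653] shift in target axes [ 0.0101  0.0003 -0.0652] world [-0.064  -0.0124 -0.0101]
bag_carton [([0.504, -0.215, -0.004], 0.76)]
carton_heel [([0.531, -0.21, 0.001], 0.71)]
carton_top [([0.504, -0.215, 0.164], 0.89)]
```

View pics/s2.png

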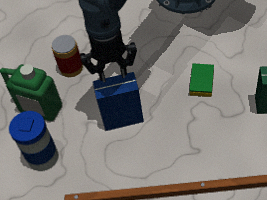

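The fingers drifted up and passed over the top of the carton, which still stands untouched. I'll back off and go in lower.

Request:
carry_out(
  motion=[0,0,0,-0.01,0,-0.005,0,0,0,0,-0.005,0,-0.03,0,0,0,0,0,0,-0.03,0,0.8,0.6,0.6,0,0,-0.008,0,0,0,0,0.025,0,0,0,0,0,0,0.022,0,0,0,0,0,0,0,0,0,0],
)

```text
time_s: 5.5
eef_pos: [0.4223, -0.2345, 0.1259]
eef_rot: [0.704, -0.068, 0.704, 0.066]
wrist_force: [-0.7, -0.3, 0.1]
opening: 0.499
```

```bash
python3 -c "
from h import *
plan([0.435,-0.229,0.122],0.195)
ctrl.camera('scene');T=pose('scene')
for t in ['bag_carton','carton_heel','carton_top']: print(t,[(np.round(w(T,d['point']),3).tolist(),round(d['conf'],2)) for d in ctrl.landmark_of('scene',t)[:1]])
"
```

```text
t 5.5 pos [ 0.4223 -0.2345  0.1259] F [-0.7 -0.3  0.1] q [-0.75  0.06  1.91 -0.    1.17 -2.51]
tool axes(cols)
 [[-0.    -0.188  0.982]
 [-0.003  0.982  0.188]
 [-1.    -0.003 -0.001]]
turn [-0.3 -0.   0.2] shift now [0.0039 0.003  0.0135] shift in target axes [0.0039 0.0029 0.0135] world [ 0.0127  0.0055 -0.0039]
bag_carton [([0.503, -0.215, -0.001], 0.66)]
carton_heel [([0.536, -0.209, 0.0], 0.94)]
carton_top [([0.502, -0.215, 0.164], 0.74)]
```

Request:
carry_out(
  motion=[0,0,0,0,0.003,0.012,0,0,0,0,0,0,0.012,0,0,0,0,0,0,0.01,0,0,0,0,0,0,0,0],
)

```text
time_s: 6.1
eef_pos: [0.4627, -0.2267, 0.1323]
eef_rot: [0.707, -0.071, 0.701, 0.063]
wrist_force: [-0.6, -0.7, -0.3]
opening: 0.499
```

Request:
carry_out(
  motion=[0,0.5,0.5,0.005,0,0.008,0,0,0,0,0.002,0,0.008,0,0,0,0,0.002,0,0.008,0,0,0,0,0.002,0,0.008,0],
)

```text
time_s: 6.5
eef_pos: [0.4987, -0.2218, 0.1371]
eef_rot: [0.704, -0.072, 0.703, 0.066]
wrist_force: [0.3, 0.2, -0.2]
opening: 0.499
```

```bash
python3 -c "
from h import *
plan([0.55,-0.2,0.125],0.195)
cv2.imwrite('pics/s3.png',ctrl.camera('scene')[150:350,130:397]);T=pose('scene')
for t in ['bag_carton','carton_heel','carton_top']: print(t,[(np.round(w(T,d['point']),3).tolist(),round(d['conf'],2)) for d in ctrl.landmark_of('scene',t)[:1]])
"
```

```text
t 6.5 pos [ 0.4987 -0.2218  0.1371] F [ 0.3  0.2 -0.2] q [-0.63  0.18  1.75 -0.01  1.2  -2.4 ]
tool axes(cols)
 [[ 0.003 -0.194  0.981]
 [-0.009  0.981  0.194]
 [-1.    -0.009  0.001]]
turn [0.  0.1 0.5] shift now [0.0121 0.0116 0.0545] shift in target axes [0.0121 0.0115 0.0545] world [ 0.0513  0.0218 -0.0121]
bag_carton [([0.503, -0.214, 0.005], 0.84)]
carton_heel [([0.533, -0.209, -0.002], 0.91)]
carton_top [([0.538, -0.208, 0.165], 0.87)]
```

Tilted about 12°, with the heel still in place. I'll keep pushing past the balance point.

Request:
carry_out(
  motion=[0,0,0.3,0.004,0,0.009,0,0,0,0,0.004,0,0.009,0,0,0,0,0.004,0,0.009,0,0,0,0,0.004,0,0.009,0,0,0,0,0,0,0,0,0,0,0,0,0,0,0,0,0,0,-0.005,0,-0.01,0,0,0,0,-0.005,0,-0.03,0,0,0,0,0,0,-0.04,0,0,0,0,0,0,-0.02,0],
)

```text
time_s: 7.7
eef_pos: [0.4319, -0.2326, 0.1237]
eef_rot: [0.701, -0.07, 0.706, 0.071]
wrist_force: [0.1, 0.6, 0.2]
opening: 0.501
```

```bash
python3 -c "
from h import *
plan([0.55,-0.2,0.125],0.195)
for c in ['scene','top']:
  im=ctrl.camera(c);cv2.imwrite(f'pics/{c}4.png',im);T=pose(c)
  for t in ['bag_carton','carton_heel','carton_top','rail_front']: print(t,[(np.round(w(T,d['point']),3).tolist(),round(d['conf'],2)) for d in ctrl.landmark_of(c,t)[:1]])
a=cv2.imread('pics/top4.png')[100:300,250:510];b=cv2.imread('pics/scene4.png')[170:370,130:390]
cv2.imwrite('pics/v4.png',cv2.resize(np.hstack([a,b]),None,fx=1.5,fy=1.5))
"
```

```text
t 7.7 pos [ 0.4319 -0.2326  0.1237] F [0.1 0.6 0.2] q [-0.73  0.09  1.88 -0.    1.17 -2.5 ]
tool axes(cols)
 [[-0.008 -0.197  0.98 ]
 [ 0.001  0.98   0.197]
 [-1.     0.002 -0.007]]
turn [ 0.2 -0.4 -0.1] shift now [-0.0022  0.0086  0.1221] shift in target axes [-0.0013  0.0091  0.1221] world [0.1181 0.0326 0.0013]
bag_carton [([0.533, -0.209, 0.031], 0.7)]
carton_heel []
carton_top [([0.688, -0.177, 0.031], 0.6)]
rail_front [([0.73, -0.008, 0.018], 0.94)]
bag_carton [([0.538, -0.21, 0.03], 0.93)]
carton_heel []
carton_top [([0.694, -0.179, 0.025], 0.86)]
rail_front [([0.736, -0.008, 0.015], 0.74)]
```

View pics/v4.png

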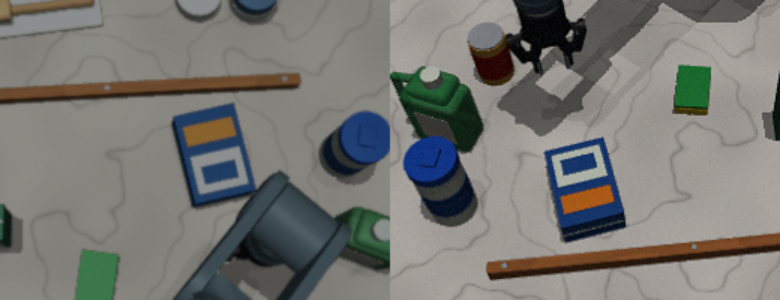

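The carton lies flat on its back with the orange panel up (left half ~210,130) and its top end toward the rail, about 40 mm short. The base end is centred near (0.536, -0.209).

Request:
carry_out(
  motion=[0,0,0,0.035,0.008,0,-0.4,0,0,0,0.035,0,0,-0.4,0,0,0,0.026,0,0,-0.4,0,0,0,0,0,0,-0.4,0,0,0,0.001,0,0.015,-0.4,0,0,0,0.001,0,0.015,-0.4,0,0,0,0,0,0.015,-0.4,0,0,0,0,0,0,-0.4],
)

```text
time_s: 9.0
eef_pos: [0.4871, -0.2164, 0.0279]
eef_rot: [0.704, -0.073, 0.703, 0.07]
wrist_force: [-0.0, -0.3, -0.0]
opening: 0.7
```

```bash
python3 -c "
from h import *
plan([0.525,-0.2115,0.025],0.195)"
```

```text
t 9.0 pos [ 0.4871 -0.2164  0.0279] F [-0.  -0.3 -0. ] q [-0.64  0.32  1.84 -0.    0.98 -2.41]
tool axes(cols)
 [[ 0.001 -0.201  0.98 ]
 [-0.004  0.98   0.201]
 [-1.    -0.004  0.   ]]
turn [0.4 0.  0.3] shift now [ 0.0029 -0.0028  0.0382] shift in target axes [ 0.0029 -0.0025  0.0382] world [ 0.0379  0.0049 -0.0029]
```

Request:
carry_out(
  motion=[0,0,0,0.001,0,0.012,-0.4,0,0,0,0.001,0,0.012,-0.4,0,0,0,0.001,0,0.012,-0.4,2,0,0,0.001,0,0.006,-0.4,2,0,0,0.001,0,0.006,-0.4,2,0,0,0.001,0,0.006,-0.4,0,0,0,0,0,0,-0.4],
)

```text
time_s: 9.7
eef_pos: [0.5458, -0.2076, 0.029]
eef_rot: [0.707, -0.038, 0.706, 0.031]
wrist_force: [-0.1, 1.0, -0.0]
opening: 0.699
```

```bash
cat >> h.py <<'E'
def look(tag):
    for c in ['scene','top']:
        im=ctrl.camera(c);cv2.imwrite(f'pics/{c}{tag}.png',im);T=pose(c)
        print(c,[(t,[(np.round(w(T,d['point']),3).tolist(),round(d['conf'],2)) for d in ctrl.landmark_of(c,t)[:1]]) for t in ['bag_carton','carton_top','rail_front']])
    a=cv2.imread(f'pics/top{tag}.png')[100:300,250:510];b=cv2.imread(f'pics/scene{tag}.png')[170:370,130:390]
    cv2.imwrite(f'pics/v{tag}.png',cv2.resize(np.hstack([a,b]),None,fx=1.5,fy=1.5))
E
python3 -c "
from h import *
plan([0.571,-0.2,0.025],0.031)
look(5)"
```

```text
t 9.7 pos [ 0.5458 -0.2076  0.029 ] F [-0.1  1.  -0. ] q [-0.56  0.41  1.71 -0.01  1.02 -2.23]
tool axes(cols)
 [[ 0.002 -0.098  0.995]
 [-0.01   0.995  0.098]
 [-1.    -0.01   0.001]]
turn [3.9 0.1 0.6] shift now [0.004  0.0051 0.0258] shift in target axes [0.004  0.0068 0.0254] world [ 0.0252  0.0076 -0.004 ]
scene [('bag_carton', [([0.533, -0.21, 0.029], 0.94)]), ('carton_top', [([0.69, -0.174, 0.032], 0.87)]), ('rail_front', [([0.731, -0.012, 0.016], 0.71)])]
top [('bag_carton', [([0.54, -0.211, 0.032], 0.74)]), ('carton_top', [([0.695, -0.178, 0.026], 0.56)]), ('rail_front', [([0.733, -0.008, 0.015], 0.88)])]
```

View pics/v5.png

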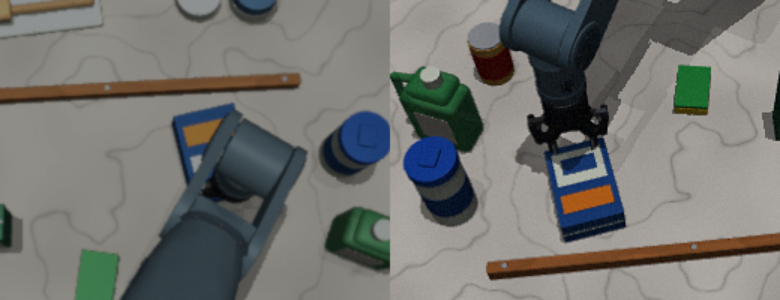

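Request:
carry_out(
  motion=[1,0,0.3,0.002,0,0.006,-0.4,1,0,0,0.002,0,0.006,-0.4,0,0,0,0,0,0,-0.4],
)

```text
time_s: 10.4
eef_pos: [0.5513, -0.2071, 0.0289]
eef_rot: [0.702, -0.024, 0.711, 0.022]
wrist_force: [-0.0, 0.5, 0.4]
opening: 0.698
```

```bash
python3 -c "
from h import *
plan([0.571,-0.2,0.025],0.031)
look(6)"
```

```text
t 10.4 pos [ 0.5513 -0.2071  0.0289] F [-0.   0.5  0.4] q [-0.56  0.43  1.68 -0.01  1.04 -2.19]
tool axes(cols)
 [[-0.013 -0.065  0.998]
 [-0.003  0.998  0.065]
 [-1.    -0.002 -0.013]]
turn [ 2.  -0.7  0.2] shift now [0.0036 0.0058 0.0201] shift in target axes [0.0039 0.0065 0.0199] world [ 0.0197  0.0071 -0.0039]
scene [('bag_carton', [([0.541, -0.206, 0.03], 0.73)]), ('carton_top', [([0.696, -0.178, 0.03], 0.95)]), ('rail_front', [([0.73, -0.012, 0.017], 0.97)])]
top [('bag_carton', []), ('carton_top', [([0.701, -0.182, 0.03], 0.67)]), ('rail_front', [([0.731, -0.007, 0.014], 0.57)])]
```

```bash
python3 -c "
from h import *
o=ctrl.get_obs();im=ctrl.camera('wrist');T=pose('wrist',o)
for t in ['bag_carton','carton_top','rail_front']: print(t,[(np.round(w(T,d['point']),3).tolist(),round(d['conf'],2)) for d in ctrl.landmark_of('wrist',t)[:1]])
b=cv2.resize(cv2.imread('pics/scene6.png')[210:310,210:310],(480,480),interpolation=cv2.INTER_CUBIC)
cv2.imwrite('pics/w6.png',cv2.resize(np.hstack([im,b]),None,fx=.7,fy=.7))
"
```

```text
bag_carton [([0.542, -0.21, 0.029], 0.57)]
carton_top []
rail_front []
```

View pics/w6.png

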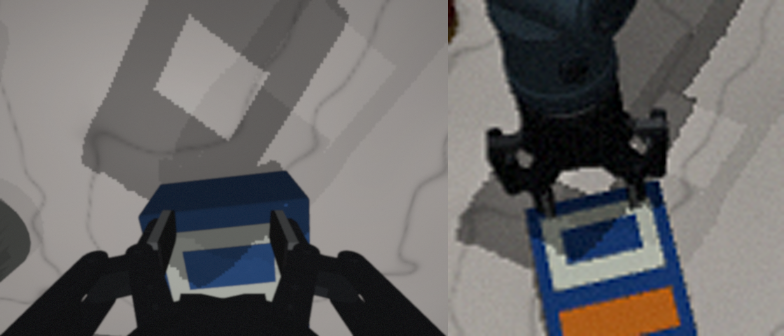

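```bash
python3 -c "
from h import *
o=ctrl.get_obs();A=R.from_quat(np.roll(o['eef_rot'],-1)).as_matrix();p0=np.array(o['eef_pos'])
yaw=.19;c,s=np.cos(yaw),np.sin(yaw);B=np.array([[c,-s],[s,c]]);b0=np.array([.543,-.208])
box=[np.r_[b0+B@[a,b],z] for a in(0,.16) for b in(-.055,.055) for z in(0,.06)]
tips=[p0+A@[-.009,y,0] for y in(-.03,.03,-.042,.042)]+[p0]
def proj(c,P):
    p=ctrl.camera_params(c);T=np.linalg.inv(pose(c,o));r,_=cv2.Rodrigues(T[:3,:3])
    return cv2.projectPoints(np.array(P),r,T[:3,3],np.array(p['mtx']),np.array([p['k1'],0,0,0,0.]))[0].reshape(-1,2)
wi=ctrl.camera('wrist');si=ctrl.camera('scene')
def draw(im,c,off,sc):
    im=cv2.resize(im,None,fx=sc,fy=sc,interpolation=cv2.INTER_CUBIC)
    for P,col in((box,(0,255,255)),(tips,(0,0,255))):
        for u in proj(c,P): cv2.circle(im,tuple(int(v) for v in (u-off)*sc),3,col,-1)
    return im
a=draw(wi[200:400,150:500],'wrist',[150,200],1.5)
b=draw(si[210:310,200:320],'scene',[200,210],4)
cv2.imwrite('pics/p6a.png',np.vstack([cv2.resize(a[:, :480],(480,300)),b[:300]]))
print(np.array(ctrl.camera_params('wrist')['hand_eye']).round(3).tolist())
"
```

```text
[[0.001, -0.312, 0.95, -0.167], [1.0, -0.0, -0.001, -0.001], [0.0, 0.95, 0.312, -0.081], [0.0, 0.0, 0.0, 1.0]]
```

View pics/p6a.png

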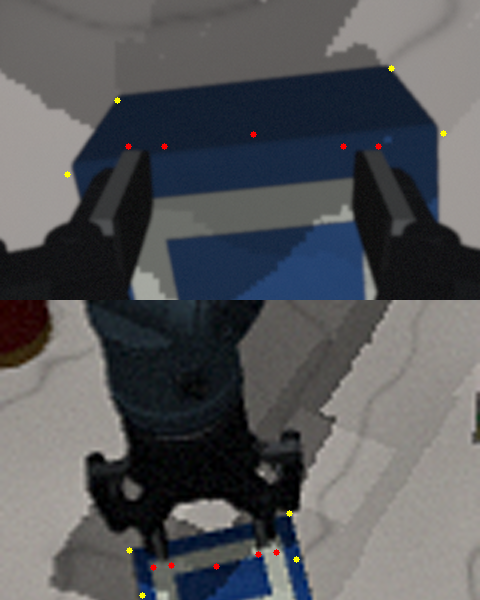

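The overlays show the finger pads riding over the edge of the lying carton. With the jaws open, the real tips sit well behind the TCP, which also explains the first slip. I'll lift clear, back off, and go in lower.

Request:
carry_out(
  motion=[0,0,0,-0.025,0,0,-0.4,0,0,0,-0.01,0,-0.025,-0.4,-2,0,0,0,0,-0.03,-0.4,-2,0,0,0,0,-0.02,-0.4,0,0,0,0.02,0,0,-0.4,0,0,0,0.02,0,0,-0.4,0,0,0,0.01,0,0,-0.4,0,0,0,0.008,0,0,-0.4,0,0,0,0,0,0,-0.4],
)

```text
time_s: 12.0
eef_pos: [0.4723, -0.2105, 0.0018]
eef_rot: [0.7, -0.049, 0.71, 0.05]
wrist_force: [-0.1, 0.1, 0.2]
opening: 0.701
```

```bash
python3 -c "
from h import *
plan([0.53,-0.21,0.008],0.18)
look(7)
o=ctrl.get_obs();im=ctrl.camera('wrist');T=pose('wrist',o)
for t in ['bag_carton']: print(t,[(np.round(w(T,d['point']),3).tolist(),round(d['conf'],2)) for d in ctrl.landmark_of('wrist',t)[:1]])
a=cv2.imread('pics/v7.png');cv2.imwrite('pics/w7.png',np.hstack([a[:,390:],cv2.resize(im,(400,300))]))
"
```

```text
t 12.0 pos [ 0.4723 -0.2105  0.0018] F [-0.1  0.1  0.2] q [-0.64  0.35  1.87 -0.01  0.94 -2.35]
tool axes(cols)
 [[-0.014 -0.138  0.99 ]
 [ 0.     0.99   0.138]
 [-1.     0.002 -0.014]]
turn [-2.4 -0.8 -0.1] shift now [-0.0071 -0.0075  0.0571] shift in target axes [-0.0062 -0.0099  0.0568] world [0.0577 0.0005 0.0062]
scene [('bag_carton', [([0.541, -0.21, 0.029], 0.56)]), ('carton_top', [([0.695, -0.18, 0.034], 0.96)]), ('rail_front', [([0.73, -0.01, 0.018], 0.59)])]
top [('bag_carton', [([0.543, -0.21, 0.029], 0.78)]), ('carton_top', [([0.7, -0.181, 0.028], 0.94)]), ('rail_front', [([0.735, -0.008, 0.015], 0.71)])]
bag_carton [([0.541, -0.208, 0.028], 0.6)]
```

View pics/w7.png

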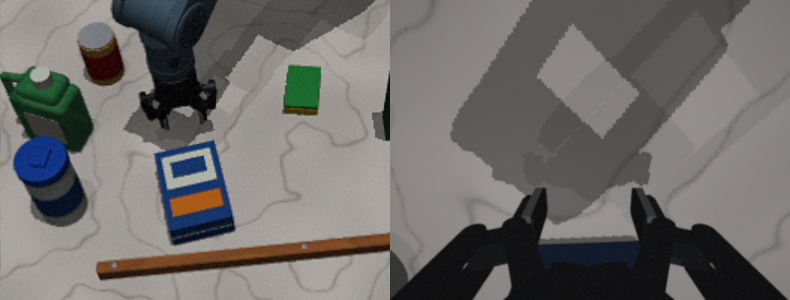

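Request:
carry_out(
  motion=[0,-0.8,0,0,-0.004,0.012,-0.4,0,0,0,0,0,0.012,-0.4,0,0,0,0.001,0,0.012,-0.4,0,0,0,0.001,0,0.012,-0.4,0,0,0,0.001,0,0.008,-0.4,0,0,0,0.001,0,0.008,-0.4,0,0,0,0,0,0,-0.4],
)

```text
time_s: 13.2
eef_pos: [0.5436, -0.2058, -0.0008]
eef_rot: [0.706, -0.049, 0.704, 0.049]
wrist_force: [-0.1, -0.6, 0.5]
opening: 0.699
```

```bash
python3 -c "
from h import *
plan([0.568,-0.2,0.008],0.031)
look(8)
"
```

```text
t 13.2 pos [ 0.5436 -0.2058 -0.0008] F [-0.1 -0.6  0.5] q [-0.57  0.46  1.72  0.    0.97 -2.28]
tool axes(cols)
 [[ 0.003 -0.139  0.99 ]
 [ 0.     0.99   0.139]
 [-1.    -0.     0.003]]
turn [6.2 0.2 0. ] shift now [-0.0087  0.0023  0.025 ] shift in target axes [-0.0088  0.005   0.0246] world [0.0244 0.0058 0.0088]
scene [('bag_carton', [([0.551, -0.209, 0.025], 0.75)]), ('carton_top', [([0.71, -0.182, 0.033], 0.83)]), ('rail_front', [([0.731, -0.01, 0.017], 0.64)])]
top [('bag_carton', []), ('carton_top', [([0.716, -0.187, 0.028], 0.89)]), ('rail_front', [([0.736, -0.011, 0.014], 0.82)])]
```

Request:
carry_out(
  motion=[1.5,0,0,-0.003,0,0.006,-0.4,1.5,0,0,-0.002,0,0.006,-0.4,1.5,0,0,0,0,0.006,-0.4,1.5,0,0,0,0,0.006,-0.4,0,0,0,0,0,0,-0.4],
)

```text
time_s: 14.1
eef_pos: [0.5609, -0.2024, 0.0036]
eef_rot: [0.704, -0.009, 0.71, 0.012]
wrist_force: [0.8, 0.3, -0.4]
opening: 0.702
```

```bash
python3 -c "
from h import *
plan([0.568,-0.2,0.005],0.031)
look(9)
"
```

```text
t 14.1 pos [ 0.5609 -0.2024  0.0036] F [ 0.8  0.3 -0.4] q [-0.54  0.48  1.67 -0.    1.   -2.15]
tool axes(cols)
 [[-0.008 -0.03   1.   ]
 [ 0.004  1.     0.03 ]
 [-1.     0.005 -0.008]]
turn [-0.1 -0.5 -0.3] shift now [-0.0014  0.0022  0.0071] shift in target axes [-0.0014  0.0022  0.0072] world [0.0071 0.0024 0.0014]
scene [('bag_carton', [([0.571, -0.203, 0.029], 0.55)]), ('carton_top', [([0.733, -0.189, 0.032], 0.79)]), ('rail_front', [([0.731, -0.009, 0.017], 0.55)])]
top [('bag_carton', []), ('carton_top', [([0.735, -0.192, 0.028], 0.56)]), ('rail_front', [([0.732, -0.008, 0.016], 0.57)])]
```

Request:
carry_out(
  motion=[0,-0.5,0,0,0,0.004,-0.4,0,0,0,0,0,0.004,-0.4,0,0,0,0,0,0.003,-0.4],
)

```text
time_s: 14.8
eef_pos: [0.5619, -0.2008, 0.0033]
eef_rot: [0.7, -0.009, 0.714, 0.016]
wrist_force: [-13.0, 0.1, 10.6]
opening: 0.702
```

Request:
carry_out(
  motion=[0,0,0,0,0,0.005,-0.4,0,0,0,0,0,0.005,-0.4],
)

```text
time_s: 15.0
eef_pos: [0.562, -0.1992, 0.0032]
eef_rot: [0.692, -0.009, 0.722, 0.019]
wrist_force: [-23.9, 1.0, 18.6]
opening: 0.701
```

```bash
python3 -c "
from h import *
plan([0.568,-0.2,0.005],0.031)
look(10)
cv2.imwrite('pics/z10.png',np.hstack([cv2.resize(cv2.imread('pics/top10.png')[130:230,340:460],(400,333),interpolation=cv2.INTER_CUBIC),cv2.resize(cv2.imread('pics/scene10.png')[250:370,190:310],(333,333),interpolation=cv2.INTER_CUBIC)]))
"
```

```text
t 15.0 pos [ 0.562  -0.1992  0.0032] F [-23.9   1.   18.6] q [-0.53  0.5   1.63 -0.01  1.05 -2.14]
tool axes(cols)
 [[-0.042 -0.039  0.998]
 [ 0.014  0.999  0.04 ]
 [-0.999  0.015 -0.042]]
turn [ 0.5 -2.4 -0.9] shift now [-0.002  -0.001   0.0059] shift in target axes [-0.0018 -0.001   0.006 ] world [ 0.006  -0.0008  0.0018]
scene [('bag_carton', [([0.573, -0.202, 0.028], 0.59)]), ('carton_top', [([0.733, -0.193, 0.033], 0.98)]), ('rail_front', [([0.731, -0.01, 0.018], 0.83)])]
top [('bag_carton', []), ('carton_top', [([0.739, -0.191, 0.028], 0.73)]), ('rail_front', [([0.733, -0.009, 0.012], 0.72)])]
```

View pics/z10.png

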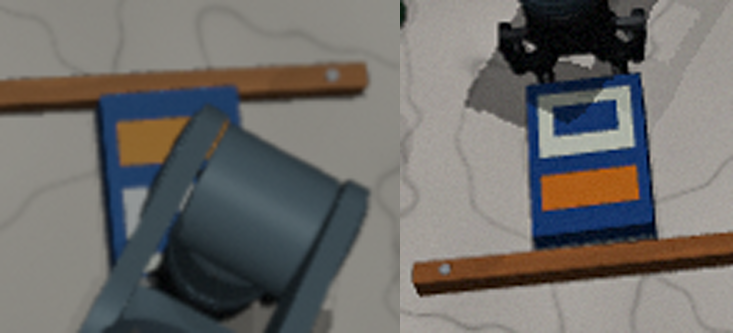

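Request:
carry_out(
  motion=[0,0,0,0,0,-0.015,-0.4,0,-1.5,-0.5,0,0,-0.03,-0.4,0,0,0,0,0,-0.04,-0.4,0,0,0,-0.02,0,-0.04,-0.4,0,0,0,-0.04,0,-0.04,-0.4,0,0,0,-0.04,0,-0.03,-0.4,0,0,0,0,0,0,-0.4],
)

```text
time_s: 16.1
eef_pos: [0.3706, -0.2094, 0.1057]
eef_rot: [0.705, -0.014, 0.709, 0.014]
wrist_force: [1.3, -0.6, 0.9]
opening: 0.704
```

```bash
cat > meas.py <<'E'
from h import *
import sys
look(sys.argv[1])
for c in ['scene','top']:
    im=cv2.imread(f'pics/{c}{sys.argv[1]}.png').astype(int);p=ctrl.camera_params(c);T=pose(c);K=np.array(p['mtx'])
    def bp(uv,z):
        n=cv2.undistortPoints(np.float64(uv).reshape(-1,1,2),K,np.array([p['k1'],0,0,0,0.])).reshape(-1,2)
        d=np.c_[n,np.ones(len(n))]@T[:3,:3].T
        return (T[:3,3]+d*((z-T[2,3])/d[:,2])[:,None])[:,:2]
    b,g,r=im[...,0],im[...,1],im[...,2]
    org=(r>b+40)&(r>120)&(g>70)&(g<r-30)
    v,u=np.indices(b.shape)
    P=bp(np.c_[u.ravel(),v.ravel()],.06).reshape(480,640,2)
    box=(abs(P[...,0]-.655)<.055)&(abs(P[...,1]+.195)<.075)
    m=(org&box).astype(np.uint8); cs,_=cv2.findContours(m,cv2.RETR_EXTERNAL,cv2.CHAIN_APPROX_NONE)
    k=max(cs,key=cv2.contourArea).reshape(-1,2); rc=cv2.minAreaRect(np.float32(bp(k,.06)*1000)); print(c,'orange',len(k),rc)
    # rail top edge lines
    Q=bp(np.c_[u.ravel(),v.ravel()],.032).reshape(480,640,2)
    rail=((r>b+25)&(r>70)&(abs(Q[...,0]-.745)<.04)&(abs(Q[...,1]+.01)<.33)&~((Q[...,1]<-.11)&(Q[...,1]>-.28)))
    L=Q[rail]; vx,vy,x0,y0=cv2.fitLine(np.float32(L),cv2.DIST_HUBER,0,.01,.01).ravel(); print(c,'rail yaw',-vx/vy, 'carton yaw', None)
    t=ctrl.trace(c,'bag_carton')
    if t:
        k=max(cv2.findContours(t[0]['pixels'].astype(np.uint8),0,1)[0],key=len).reshape(-1,2); print(c,'carton rect',cv2.minAreaRect(np.float32(bp(k,.06)*1000)))
print(ctrl.get_obs()['time_s'],ctrl.get_obs()['eef_pos'])
E
python3 meas.py 11
```

```text
scene [('bag_carton', [([0.575, -0.197, 0.029], 0.94)]), ('carton_top', [([0.735, -0.189, 0.03], 0.6)]), ('rail_front', [([0.729, -0.01, 0.017], 0.65)])]
top [('bag_carton', [([0.576, -0.201, 0.028], 0.67)]), ('carton_top', [([0.741, -0.193, 0.028], 0.68)]), ('rail_front', [([0.733, -0.011, 0.017], 0.85)])]
scene orange 88 ((692.5184326171875, -193.7234344482422), (33.93019485473633, 86.57418823242188), 2.511014938354492)
scene rail yaw 0.027846692 carton yaw None
scene carton rect ((663.476318359375, -194.43145751953125), (175.34591674804688, 114.45600891113281), 2.457524538040161)
top orange 83 ((693.99072265625, -193.67372131347656), (31.432886123657227, 86.84534454345703), 1.9882938861846924)
top rail yaw 0.029888185 carton yaw None
top carton rect ((651.67626953125, -192.8727569580078), (170.5658721923828, 118.51966094970703), 3.9264044761657715)
16.6 [ 0.36977089 -0.20605721  0.09936973]
```

```bash
python3 - <<'E'
from h import *
T=pose('scene')
for t in ['tablet_carton','sponge','cleanser_can','wipes_canister','detergent_jug','spray_bottle','bleach_bottle']:
    print(t,[(np.round(w(T,d['point']),3).tolist(),round(d['conf'],2)) for d in ctrl.landmark_of('scene',t)[:1]])
f=lambda n,a,b,c,d,s:cv2.resize(cv2.imread(n)[a:b,c:d],s,interpolation=cv2.INTER_CUBIC)
cv2.imwrite('pics/z11.png',np.hstack([f('pics/top11.png',130,230,350,450,(400,400)),f('pics/scene11.png',265,355,205,295,(400,400))]))
E
```

```text
tablet_carton [([0.492, 0.218, -0.0], 0.65)]
sponge [([0.403, 0.02, -0.006], 0.59)]
cleanser_can [([0.305, -0.374, -0.002], 0.61)]
wipes_canister [([0.614, -0.433, 0.005], 0.94)]
detergent_jug [([0.616, -0.43, 0.003], 0.66)]
spray_bottle [([0.484, 0.445, -0.002], 0.86)]
bleach_bottle [([0.619, 0.464, 0.001], 0.56)]
```

View pics/z11.png

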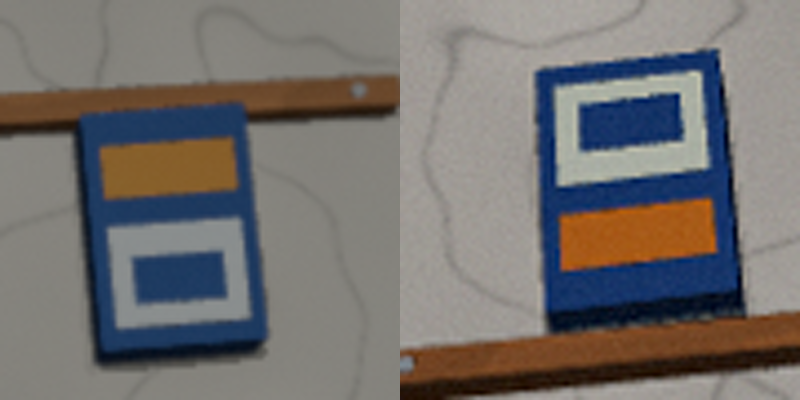

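The carton looks about 1° off flush, slightly open on its left (+y) side. I'll give one more push, fingers shut, on the left part of the base end.

Request:
carry_out(
  motion=[0,0,0,0,0.035,0.03,1,0,0,0,0,0,0.04,1,0,0,0,0.03,0,0.03,1,0,0,0,0.03,0,0,1,0,0,0,0.01,0,0,1,0,0,0,0,0,0,1],
)

```text
time_s: 17.55
eef_pos: [0.4729, -0.1689, 0.0293]
eef_rot: [0.704, -0.012, 0.71, 0.014]
wrist_force: [0.9, 0.7, 0.1]
opening: 0.003
```

```bash
python3 -c "
from h import *
plan([0.56,-0.165,0.03],0.03);print(ctrl.get_obs()['opening'])"
```

```text
t 17.55 pos [ 0.4729 -0.1689  0.0293] F [0.9 0.7 0.1] q [-0.58  0.27  1.91 -0.    0.98 -2.18]
tool axes(cols)
 [[-0.008 -0.036  0.999]
 [ 0.003  0.999  0.037]
 [-1.     0.003 -0.008]]
turn [ 0.4 -0.4 -0.2] shift now [-0.0014  0.0008  0.0871] shift in target axes [-0.0007  0.0013  0.0872] world [0.0871 0.0039 0.0007]
0.0026762345906811186
```

Request:
carry_out(
  motion=[0,0,0,0,0,0.025,1,0,0,0,0,0,0.025,1,0,0,0,0,0,0.015,1,0,0,0,0,0,0.01,1,0,0,0,0,0,0.005,1,0,0,0,0,0,0.005,1],
)

```text
time_s: 18.15
eef_pos: [0.5595, -0.1681, 0.0346]
eef_rot: [0.705, -0.011, 0.709, 0.012]
wrist_force: [-0.5, 0.8, 0.4]
opening: 0.002
```

Request:
carry_out(
  motion=[0,0,0,0.003,0,0.004,1,0,0,0,0.001,0,0.004,1,0,0,0,0.001,0,0.004,1],
)

```text
time_s: 18.45
eef_pos: [0.5649, -0.168, 0.0311]
eef_rot: [0.7, -0.011, 0.714, 0.013]
wrist_force: [-25.8, 0.5, 30.4]
opening: -0.004
```

Request:
carry_out(
  motion=[0,0,0,0,0,-0.015,1,0,-0.7,0,0,0,-0.03,1,0,0,0,0,0,-0.04,1,0,0,0,-0.02,0,-0.04,1,0,0,0,-0.04,0,-0.04,1,0,0,0,-0.04,0,-0.03,1,0,0,0,0,0,0,1],
)

```text
time_s: 19.15
eef_pos: [0.3678, -0.1738, 0.129]
eef_rot: [0.702, -0.01, 0.712, 0.013]
wrist_force: [0.5, -1.0, -0.1]
opening: -0.0
```

```bash
python3 meas.py 12; python3 - <<'E'
from h import *
f=lambda n,a,b,c,d,s:cv2.resize(cv2.imread(n)[a:b,c:d],s,interpolation=cv2.INTER_CUBIC)
cv2.imwrite('pics/z12.png',np.hstack([f('pics/top12.png',130,230,350,450,(400,400)),f('pics/scene12.png',265,355,205,295,(400,400))]))
E
```

```text
scene [('bag_carton', [([0.574, -0.2, 0.029], 0.64)]), ('carton_top', [([0.733, -0.19, 0.031], 0.81)]), ('rail_front', [([0.732, -0.008, 0.018], 0.82)])]
top [('bag_carton', [([0.578, -0.2, 0.029], 0.86)]), ('carton_top', [([0.74, -0.192, 0.025], 0.92)]), ('rail_front', [([0.735, -0.007, 0.014], 0.83)])]
scene orange 88 ((692.8294067382812, -193.70947265625), (33.92487716674805, 86.57356262207031), 2.50809907913208)
scene rail yaw 0.027885584 carton yaw None
scene carton rect ((663.572509765625, -194.48440551757812), (175.85848999023438, 112.2721939086914), 2.850067377090454)
top orange 83 ((694.0654907226562, -193.6595458984375), (31.28238296508789, 86.42028045654297), 1.9882938861846924)
top rail yaw 0.029818622 carton yaw None
top carton rect ((652.23779296875, -193.43093872070312), (170.46482849121094, 119.99298858642578), 1.9560843706130981)
19.65 [ 0.36770361 -0.17135802  0.12327118]
```

View pics/z12.png

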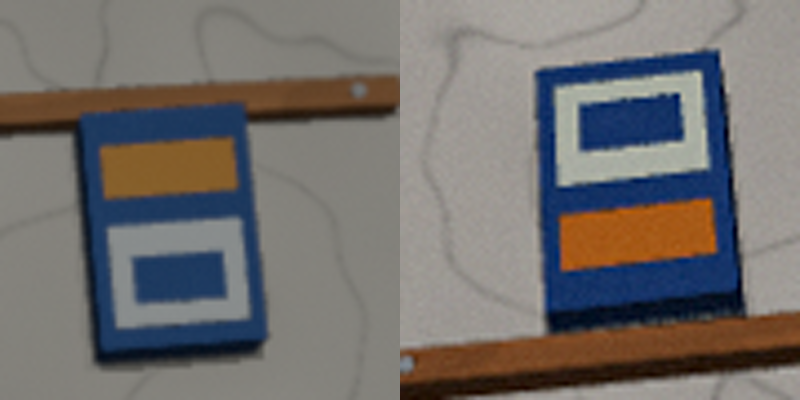

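The off-centre 26 N press didn't shift the carton, so it was already seated flush. The arm is clear, so I'm handing in.

```bash
python3 -c "
from h import *
ctrl.hand_in()"
```

```text
the job is handed in; nothing more can be done
```

The blue carton was tipped over backwards with the fingers and now lies flat with its orange panel up. I then pushed it until its top end sat against the rail, backed the arm off so it touches nothing, and handed in at about 20 s.

**Last checks**
- **Seating:** the carton's yaw measured 2.0–2.9° against 1.6–1.7° for the rail, so they agree to within about 1°. Its top end measured x = 0.733–0.740, against about 0.737–0.741 for the rail face there. A final 26 N press on one side of its base end did not move it, so I take it as flush.
- **Other things:** six of the seven were re-measured before that last press and were within about 5 mm of where they started. For the detergent jug the network returned the wipes canister's position, so it has no number. It stood in place in the pictures up to about 12 s, and the arm never worked near it.

**What went wrong on the way**
- With the jaws open, the fingertips sit farther behind the TCP than I first assumed. My first tipping push went over the top of the carton without moving it.
- My first sliding push rode onto the upper face of the lying carton and moved it about 7 mm. I redid both pushes lower.
- While pressing against the rail, the wrist force components I read reached about 26 N horizontally and 30 N vertically, well under the 120 N limit.

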